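# Tighten the toroidal transformer's nut down its well

### The arm

A 6-joint arm with a two-finger parallel gripper is mounted at the origin on the work surface. World frame = base frame: x ahead of the robot, y to its left, z up, the work surface at z = 0. Lengths are in mm, angles in rad, forces in N, time in s.
With the tool pointing down it reaches from about 325 to 875 mm from the base axis. Payload 4.4 kg.
Tool frame: the origin (TCP) lies on the centre line of the jaws, within the pads' length; the fingertips stand ahead of it and the grasp point (between the pads) lies 6 mm ahead of it (ctrl.tcp_to_tips is the z of the fingertips in the tool frame, in mm); z points along the fingers, y is the direction in which the jaws open and shut (so a half turn about z gives the same grasp; the last joint's range is limited). The gripper opens to 85 mm and grips with 20 to 120 N. Pads are 22 mm wide; open, the fingers measure 114 mm over their backs; the gripper's body (76 mm by 85 mm) begins 54 mm behind the grasp point. The pads swing forward as they close: fully open they stand 13 mm farther back than shut.
Start: joints at [-1.294, 0.207, 1.542, -0, 1.393, -0.15], TCP at [238.015, -523.427, 256.282] pointing down, gripper open.
Joint ranges: [-2.73, 2.73], [-0.86, 2.22], [0.23, 2.46], [-1.11, 4.25], [0.08, 2.63], [-2.82, 2.82]. Speed limits (rad/s): [2.79, 2.79, 3.14, 3.14, 3.14, 3.14].

### API

Orientations are given as a 3x3 rotation matrix whose columns are the frame's x, y, z axes.
In Python, from plant import ctrl, sensors, optics gives the robot as it stands. Calls block until the motion is done:
- ctrl.move_ptp(position, orientation): joint-space move of the TCP to a pose.
- ctrl.move_l(position, rot=None, vel=150, threshold=None): straight line of the TCP; rot=None keeps the orientation; vel is the mean speed in mm/s. With threshold (N) it stops when the force on the tool has changed by that much, and returns True; else False.
- ctrl.set_joints(angles): joint-space move.
- ctrl.gripper_to(opening, force=None): finger opening in mm; force is the grip in N (None keeps the last); returns when the fingers have stopped.
- ctrl.hold(seconds).
- ctrl.solve_ik(position, orientation): joint angles nearest the present ones, or None.
- sensors.read_state(): the state.
- optics.grab_frame(name): name is "side" or "top"; returns (picture, depth): 400x640x3 uint8, red, green, blue; 400x640 float32, mm along the optical axis (not along the pixel's ray), 0 where there is no reading.
- optics.camera_params(name): a dict with "mtx" (3x3 intrinsics, pixels), "k1" (the pictures are not rectified: a ray, as slopes to the right and down, at radius r is drawn at 1 + k1 r^2 times it, then the intrinsics apply), "R" (3x3) and "t" (3): a world point X has camera coordinates R X + t. Camera axes: x right, y down, z forward; pixel columns grow to the right and rows downward; lengths in mm; the calibration is good to about 2 mm. A picture is of the moment at which its call begins. camera_params takes no time and is no camera call.
A pose or a line that the arm cannot do raises ctrl.MotionError and nothing moves.
- ctrl.finish_job(): hands the job in, once; it reports no verdict.
The state is a dict: "t": time; "q": joint angles; "qvel": joint speeds; "tau": joint torques, N m; "eef_pos": TCP position; "eef_rot": TCP orientation; "force": force on the tool from outside, world axes, zero at the start; "wrist_torque": the same for the moment, N m; "grip_width": finger opening in mm.
Only numpy, scipy, OpenCV 4.12 (cv2) and the standard library are available. Lean on these libraries where they do the work, as an engineer would, in place of code of your own. Each camera call takes 0.05 s, during which the arm holds its last target. There are 200 camera calls.

### The job

The nut that holds the toroidal transformer in the open amplifier, at the bottom of the deep well in the transformer's middle, is only finger-tight: take the red T-handle socket driver from the wooden stand, lower it down the well onto the nut and turn the nut clockwise until it comes to its stop. Then lift the driver off and lower it gently back, standing upright and fully down in the empty hole of the stand. Leave the other two drivers, the multimeter, the solder reel and the tape roll where they are.

Things in the scene. Friction and masses are not known exactly. Their poses are not given: they have to be found in the camera images.
- red_driver_handle (a point): Centre of the red handle bar of the red T-handle socket driver (0.19 to 0.31 kg), which starts upright in one of the stand's three holes. Bar 90 mm long along its own x, 16 mm wide along y with flat upright sides, 22 mm high; z points up the shaft. It is on the shaft's axis, 160 mm above the socket's open end. Below the bar: 12 mm shaft, then the steel socket.
- red_driver_tip (a point): Centre of the open lower end of the red driver's socket, 160 mm straight below the handle's centre, same axes. Socket 32.5 mm outside, 45 mm long; its hexagonal opening is 23.4 mm across flats, 30 mm deep, with one pair of flats facing along the bar (x).
- nut_top (a point): Centre of the top of the steel hex nut (22 mm across flats, 14 mm high, top 4 mm bevelled) at the well's bottom; axes turn with the nut: one pair of flats faces along x, z up. A 12 mm stud stands 6 mm above it. The socket is fully on when its end rests on the washer 14 mm below this point (handle centre 146 mm above it); it has about 7 degrees of play each way before it drives the nut.
- nut (a joint): Angle of the nut in rad, growing clockwise (tightening) seen from above; 2.0 is tight, a hard stop. It starts between 0.5 and 1.1 and turns against a steady friction of 0.12 N m, staying where it is left.
- well_mouth (a point): Centre of the well's mouth on the transformer's top, 78 mm above the table; z up. Transformer: yellow ring 136 mm across in the fixed open amplifier tray, black middle. Well: upright, 37 mm in diameter, mouth bevelled out to 47 mm over its top 6 mm, bottom (a steel washer) 61 mm below the mouth. Nothing in the tray (about 250 by 350 mm) stands higher than 81 mm above the table.
- rack: Fixed wooden driver stand: block 70 mm (x) by 236 mm (y) by 70 mm high, origin at the centre of its underside, z up. Three upright round holes, 42 mm in diameter, 50 mm deep (floor 20 mm above the table), at y = -75, 0 and +75 mm. Each holds one driver standing on its socket's end, its bar within 15 degrees of the stand's x.
- blue_driver_handle (a point): Centre of the handle bar of the blue driver, of the same length and handle as the red one; leave alone.
- yellow_driver_handle (a point): Centre of the handle bar of the yellow driver, of the same length and handle as the red one; leave alone.
- multimeter: Orange multimeter lying on the bench, 150 by 78 by 45 mm, origin under its centre; leave alone.
- solder_reel: White reel of solder standing on its flange, 60 mm in diameter, 52 mm high, origin under its centre; leave alone.
- tape_roll: Amber roll of tape lying flat, 90 mm outside, 19 mm high, origin under its centre; leave alone.
Mind the look-alikes: they are no part of the job. Of the things that look like the rack, the larger one is meant.

How it is judged:
By the outcome, as a careful person would: the job done as asked, in the order asked, and still so for the second after the job is handed in, with the robot touching nothing.
It also fails if it takes over 51 s, if anything falls off the work surface, if the arm or the gripper's body presses on something with over 40 N, if the wrist force passes 120 N, or if a joint passes its speed limit or range.

## Working session

There is one attempt and no reset: what is moved stays moved. The work goes in short steps, each a Python script; the robot and the scene stay as the last script left them, time stands still between calls to the robot, and variables do not carry over. Pictures are saved under pics/ and viewed, about 8 in all and at most 12, crops included, and the job is handed in when it is done.

```bash
ls; mkdir -p pics; python3 - <<'E'
from plant import ctrl,sensors,optics
import cv2,numpy as np
for n in("top","side"):
    p,d=optics.grab_frame(n);cv2.imwrite(f"pics/{n}0.png",p[:,:,::-1]);np.savez(f"pics/{n}0.npz",p=p,d=d)
    c=optics.camera_params(n);print(n,c, "pos",-np.array(c["R"]).T@c["t"])
print(ctrl.tcp_to_tips,sensors.read_state())
E
```

```text
pics
top {'mtx': array([[414.19983858,   0.        , 314.96447846],
       [  0.        , 414.19983858, 190.9777805 ],
       [  0.        ,   0.        ,   1.        ]]), 'k1': 0.03805670575784613, 'R': array([[ 0.00918898, -0.99956559,  0.02800364],
       [-0.98576236, -0.013757  , -0.16758078],
       [ 0.16789322, -0.02606504, -0.98546054]]), 't': array([ 72.83523115, 574.25552996, 872.89516033])} pos [418.85702407 103.45566917 954.39827295]
side {'mtx': array([[378.80385061,   0.        , 322.07848881],
       [  0.        , 378.80385061, 196.41385449],
       [  0.        ,   0.        ,   1.        ]]), 'k1': -0.0721285294506007, 'R': array([[ 0.9589149 , -0.28312462,  0.01796271],
       [-0.19648738, -0.70848711, -0.6778191 ],
       [ 0.20463362,  0.64644139, -0.73500926]]), 't': array([-491.36901455,  260.16618685,  728.58838082])} pos [ 373.20676441 -425.78396075  720.69113473]
25.0 {'t': 0.1, 'q': array([-1.29452671e+00,  2.07378508e-01,  1.54281530e+00, -2.82830480e-06,
        1.39351786e+00, -1.50470223e-01]), 'qvel': array([ 0.002064  , -0.00261898, -0.00431573,  0.00029433, -0.00154893,
       -0.00016495]), 'tau': array([-3.93154723e-04, -3.84096444e+01, -2.92548931e+01, -3.73694847e-04,
        4.85554789e-03, -9.26487985e-06]), 'eef_pos': array([ 237.82404474, -522.81117388,  255.21500869]), 'eef_rot': array([[ 9.10319866e-01,  4.13905066e-01, -5.80677884e-04],
       [ 4.13905354e-01, -9.10317640e-01,  2.03789713e-03],
       [ 3.14894626e-04, -2.09548393e-03, -9.99997755e-01]]), 'force': array([ 0.53956078,  0.41265533, -1.34402466]), 'wrist_torque': array([-0.01422204,  0.02979369,  0.01220092]), 'grip_width': 85.71714599731244}
```

View pics/top0.png

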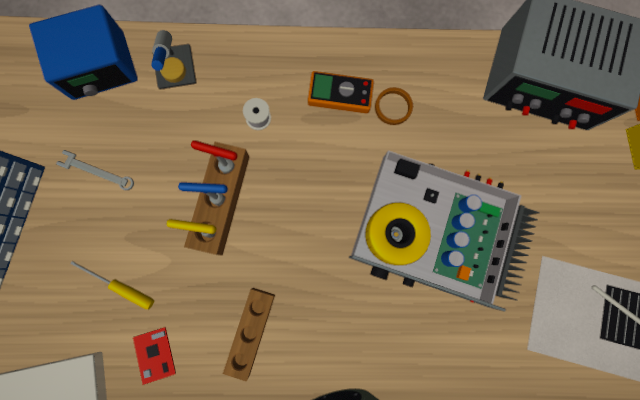

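View pics/side0.png

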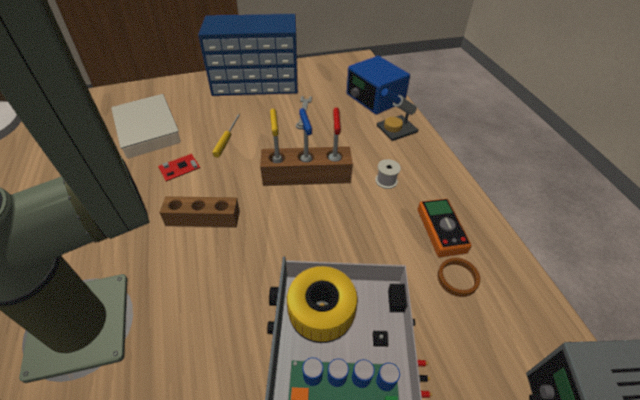

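Candidates:
- **Red:** the driver bar at top (215,150); the red PCB at (155,355) and the red PSU parts are look-alikes.
- **Stand:** the larger block at (217,198) holds the drivers; the small empty one at (250,335) is the decoy.
- **Well:** the middle of the yellow ring at (397,234).

I choose the red bar in the larger stand.

```bash
cat > h.py <<'E'
from plant import ctrl,sensors,optics
import cv2,numpy as np
def und(n,uv):
    c=optics.camera_params(n);K=c["mtx"]
    return cv2.undistortPoints(np.float64(uv).reshape(-1,1,2),K,np.array([c["k1"],0,0,0.])).reshape(-1,2)
def plane(n,uv,z):
    c=optics.camera_params(n);o=-c["R"].T@c["t"];s=und(n,uv)
    d=np.c_[s,np.ones(len(s))]@c["R"];return o+d*((z-o[2])/d[:,2])[:,None]
def pts(n,mask,d):
    c=optics.camera_params(n);v,u=np.nonzero(mask&(d>0));s=und(n,np.c_[u,v])
    return (np.c_[s,np.ones(len(s))]*d[v,u][:,None]-c["t"])@c["R"],np.c_[u,v]
def proj(n,X):
    c=optics.camera_params(n);p=np.atleast_2d(X)@c["R"].T+c["t"];s=p[:,:2]/p[:,2:]
    r=(s**2).sum(1,keepdims=True);s=s*(1+c["k1"]*r);return s@c["mtx"][:2,:2].T+c["mtx"][:2,2]
def hsv(p,lo,hi):return cv2.inRange(cv2.cvtColor(p,cv2.COLOR_RGB2HSV),np.array(lo),np.array(hi))>0
def box(m,x0,y0,x1,y1):
    o=np.zeros_like(m);o[y0:y1,x0:x1]=m[y0:y1,x0:x1];return o
def rz(a):  # tool down, tool x at yaw a
    c,s=np.cos(a),np.sin(a);return np.array([[c,s,0],[s,-c,0],[0,0,-1.]])
COL=dict(red=((0,150,60),(6,255,255)),blue=((100,120,50),(125,255,255)),yellow=((22,150,80),(33,255,255)))
def bar(P):
    xy=P[:,:2];(c,(w,h),a)=cv2.minAreaRect(np.float32(xy));b=cv2.boxPoints((c,(w,h),a))
    e=max([b[1]-b[0],b[2]-b[1]],key=np.linalg.norm)
    return np.array(c),sorted((w,h)),np.degrees(np.arctan2(e[1],e[0]))
E
python3 - <<'E'
from h import *
B=dict(top=dict(red=(185,135,245,165),blue=(170,175,235,200),yellow=(160,212,222,242)),side=dict(red=(325,100,348,140),blue=(292,100,318,140),yellow=(262,100,284,140)))
for n in B:
    f=np.load(f"pics/{n}0.npz");p,d=f["p"],f["d"]
    for k,b in B[n].items():
        m=box(hsv(p,*COL[k]),*b);P,uv=pts(n,m,d);print(n,k,m.sum(),"z",np.percentile(P[:,2],[2,20,50,80,98]).round(1))
        Q=P[P[:,2]>170];print("  depth",bar(Q))
        if n=="top":
            cs,_=cv2.findContours(m.astype(np.uint8),0,1);c=max(cs,key=cv2.contourArea).reshape(-1,2)
            print("  plane186",bar(plane(n,c,186)))
    m=hsv(p,*COL["yellow"]);m=box(m,*((360,195,436,270) if n=="top" else (280,260,362,345)))
    P,uv=pts(n,m,d);Q=P[P[:,2]>70];print("ring z",np.percentile(P[:,2],[5,50,95]),cv2.minEnclosingCircle(np.float32(Q[:,:2])))
    # wood block top
    P,uv=pts(n,np.ones(d.shape,bool),d)
    s=(abs(P[:,2]-70)<5)&(P[:,1]>200)
    reg=(uv[:,0]>180)&(uv[:,0]<252)&(uv[:,1]>138)&(uv[:,1]<256) if n=="top" else (uv[:,0]>255)&(uv[:,0]<356)&(uv[:,1]>140)&(uv[:,1]<190)
    print("rack",cv2.minAreaRect(np.float32(P[s&reg][:,:2])))
p=cv2.imread("pics/top0.png");q=cv2.imread("pics/side0.png")
a=cv2.resize(p[205:263,367:427],(400,387),interpolation=2);b=cv2.resize(q[268:318,292:352],(400,333),interpolation=2)
c=cv2.resize(p[130:260,160:260],(308,400));e=np.zeros((400,1108,3),np.uint8);e[:387,:400]=a;e[:333,400:800]=b;e[:,800:]=c
cv2.imwrite("pics/c1.png",cv2.resize(e,(798,288)))
E
```

```text
top red 394 z [164.3 185.5 188.9 190.5 192.2]
  depth (array([626.72406006, 276.64120483]), [14.44338321685791, 87.45454406738281], np.float32(74.596985))
  plane186 (array([624.80914307, 276.28897095]), [18.577098846435547, 90.02739715576172], np.float32(74.62021))
top blue 390 z [166.3 186.5 189.3 190.7 192.7]
  depth (array([554.09661865, 293.74188232]), [13.404928207397461, 88.91350555419922], np.float32(88.053764))
  plane186 (array([553.22167969, 293.71630859]), [16.243793487548828, 89.09323120117188], np.float32(87.90797))
top yellow 431 z [ 59.6 186.7 189.  190.4 191.9]
  depth (array([481.0473938 , 309.82836914]), [15.932411193847656, 87.58033752441406], np.float32(81.78703))
  plane186 (array([481.10787964, 310.45410156]), [16.964248657226562, 90.40811920166016], np.float32(82.91544))
ring z [64.72719609 76.10497533 79.00502037] ((481.1656188964844, -100.39900207519531), 66.31352996826172)
rack ((555.2412109375, 294.3473815917969), (71.01082611083984, 238.0691375732422), 77.44303131103516)
side red 139 z [125.8 184.9 189.8 190.9 192.3]
  depth (array([625.56616211, 276.4493103 ]), [13.165162086486816, 87.82100677490234], np.float32(75.595795))
side blue 148 z [166.4 183.3 188.9 190.6 192.4]
  depth (array([552.27807617, 290.55270386]), [11.34183406829834, 83.0875473022461], np.float32(87.8068))
side yellow 132 z [174.7 188.  190.  191.1 192.5]
  depth (array([480.3371582 , 308.22485352]), [13.140331268310547, 84.20647430419922], np.float32(82.81547))
ring z [47.06013903 76.28513873 78.89909376] ((481.4427795410156, -101.21456909179688), 66.644287109375)
rack ((555.177490234375, 293.97412109375), (74.81812286376953, 236.50299072265625), 76.9521255493164)
```

View pics/c1.png

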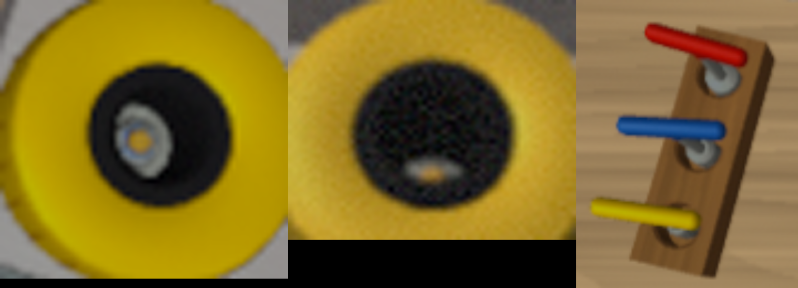

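The crop confirms the red driver (bar about (215,150), in the last hole of the larger stand). It also shows the nut at the well's bottom, around (396,234). The bar and block sizes and heights match the description. Next I rectify the nut plane to get its angle and check the joint-6 ranges.

```bash
python3 - <<'E'
from h import *
out=[]
W=np.array([481.3,-100.8])
for n in("top","side"):
    a=np.mean([optics.grab_frame(n)[0].astype(float) for _ in range(8)],0)
    g=np.arange(-24,24,.15);X,Y=np.meshgrid(g,g)  # right = -y world, up = +x
    P=np.c_[(W[0]-Y.ravel()),(W[1]-X.ravel()),np.full(X.size,31.)]
    uv=proj(n,P).astype(np.float32).reshape(*X.shape,2)
    im=cv2.remap(a.astype(np.float32),uv[...,0],uv[...,1],cv2.INTER_CUBIC)
    im=np.clip(im*1.3,0,255).astype(np.uint8)[:,:,::-1].copy();cv2.circle(im,(160,160),73,(0,255,0),1);out.append(cv2.resize(im,(400,400)))
cv2.imwrite("pics/nut.png",np.hstack(out))
np.set_printoptions(precision=2,suppress=True)
for pos in([625.5,276.5,186],[481.3,-100.8,300],[481.3,-100.8,183]):
    for y in range(-240,270,30):
        q=ctrl.solve_ik(pos,rz(np.radians(y)))
        print(y,None if q is None else np.array(q)[[0,5]],end=' ')
    print()
print(np.degrees(np.arctan2(*sensors.read_state()["eef_rot"][1::-1,0])),sensors.read_state()["t"])
E
```

```text
-240 [ 0.29 -0.23] -210 [ 0.29 -0.76] -180 [ 0.29 -1.28] -150 [ 0.29 -1.8 ] -120 [ 0.29 -2.33] -90 None -60 None -30 [0.29 2.38] 0 [0.29 1.86] 30 [0.29 1.34] 60 [0.29 0.81] 90 [0.29 0.29] 120 [ 0.29 -0.23] 150 [ 0.29 -0.76] 180 [ 0.29 -1.28] 210 [ 0.29 -1.8 ] 240 [ 0.29 -2.33] 
-240 [-0.38 -0.91] -210 [-0.38 -1.43] -180 [-0.38 -1.95] -150 [-0.38 -2.48] -120 None -90 [-0.38  2.76] -60 [-0.38  2.24] -30 [-0.38  1.71] 0 [-0.38  1.19] 30 [-0.38  0.66] 60 [-0.38  0.14] 90 [-0.38 -0.38] 120 [-0.38 -0.91] 150 [-0.38 -1.43] 180 [-0.38 -1.95] 210 [-0.38 -2.48] 240 None 
-240 [-0.38 -0.91] -210 [-0.38 -1.43] -180 [-0.38 -1.95] -150 [-0.38 -2.48] -120 None -90 [-0.38  2.76] -60 [-0.38  2.24] -30 [-0.38  1.71] 0 [-0.38  1.19] 30 [-0.38  0.66] 60 [-0.38  0.14] 90 [-0.38 -0.38] 120 [-0.38 -0.91] 150 [-0.38 -1.43] 180 [-0.38 -1.95] 210 [-0.38 -2.48] 240 None 
24.45512725272548 0.9
```

View pics/nut.png

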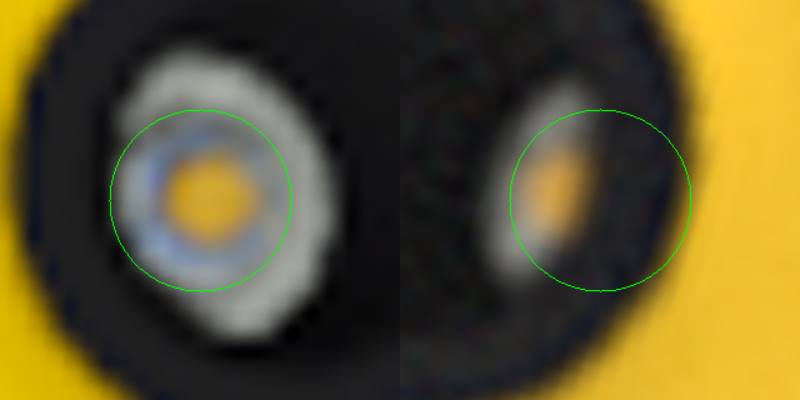

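The rectified view puts the stud at (210,197) in the left half, within about 1.5 mm of my well centre. The hex outline is not legible, so I'll find its angle by feel. Grasping now.

```bash
python3 - <<'E'
from h import *
a=np.radians(75.0);H=[625.8,276.5]
ctrl.gripper_to(50,force=80)
ctrl.move_ptp([*H,270],rz(a))
ctrl.move_l([*H,186],vel=120)
s0=sensors.read_state();ctrl.gripper_to(8);s=sensors.read_state()
print(s["grip_width"],s["force"]-s0["force"],s["t"],s["eef_pos"])
ctrl.move_l([*H,200],vel=40)
s1=sensors.read_state();print(s1["force"]-s0["force"],s1["wrist_torque"],s1["eef_pos"])
ctrl.move_l([*H,290],vel=120)
for n in("top","side"):
    p,d=optics.grab_frame(n);cv2.imwrite(f"pics/{n}1.png",p[:,:,::-1]);np.savez(f"pics/{n}1.npz",p=p,d=d)
    x=[H[0],H[1],284];print(n,proj(n,[x,[H[0],H[1],284-160]]))
s=sensors.read_state();print(s["t"],s["eef_pos"],s["grip_width"])
p=cv2.imread("pics/top1.png")[80:280,120:300];q=cv2.imread("pics/side1.png")[20:220,240:420]
cv2.imwrite("pics/g1.png",cv2.resize(np.hstack([p,q]),(792,440),interpolation=2))
E
```

```text
14.633456636234946 [ 0.77568895 -0.27336108  4.37314523] 5.7167 [626.65142553 276.71779739 187.47318092]
[ 0.36382458  0.04370984 -2.73045487] [ 0.00432012 -0.02850604 -0.00278029] [625.6789387  276.50011226 199.87545418]
top [[200.7435044  134.40233985]
 [219.89987683 158.09371667]]
side [[338.2525683   82.08876919]
 [335.15931109 139.24944729]]
7.2167 [625.03425164 276.26211917 288.11317851] 14.747632288677655
```

View pics/g1.png

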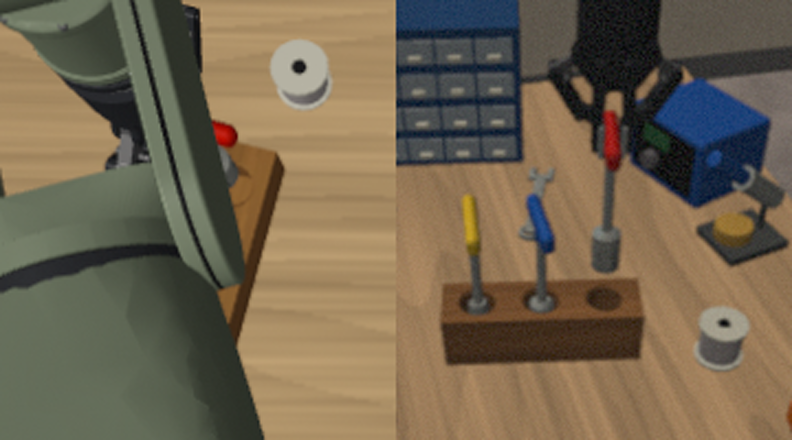

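The driver is held upright: socket bottom at about (334,137) in the side frame, where it was predicted at (335,139). The red hole is visible and empty. Moving above the well.

```bash
python3 - <<'E'
from h import *
W=[481.3,-100.8]
ctrl.move_ptp([*W,290],rz(np.radians(90)))
ctrl.move_l([*W,258],vel=100);ctrl.hold(.2)
s=sensors.read_state();print(s["t"],s["eef_pos"],s["force"],s["q"][5])
T=s["eef_pos"]
for n in("side","top"):
    p,d=optics.grab_frame(n);np.savez(f"pics/{n}2.npz",p=p,d=d);cv2.imwrite(f"pics/{n}2.png",p[:,:,::-1])
    print(n,"tip pred",proj(n,[T-[0,0,166]]),"handle",proj(n,[T-[0,0,6]]),"well",proj(n,[[*W,78]]))
p=cv2.imread("pics/side2.png")[190:350,242:402];q=cv2.imread("pics/top2.png")[160:320,317:477]
cv2.imwrite("pics/w1.png",cv2.resize(np.hstack([p,q]),(800,400),interpolation=2))
E
```

```text
9.3833 [ 481.94926978 -100.94430628  258.96524971] [-0.67094714  0.75571963 -2.5971869 ] -0.38261887671350664
side tip pred [[322.63792348 290.99318963]] handle [[324.64281779 239.46207728]] well [[322.13026443 294.92582857]]
top tip pred [[401.71685331 231.75944803]] handle [[423.78070593 225.1441413 ]] well [[400.00029947 232.56336576]]
```

View pics/w1.png

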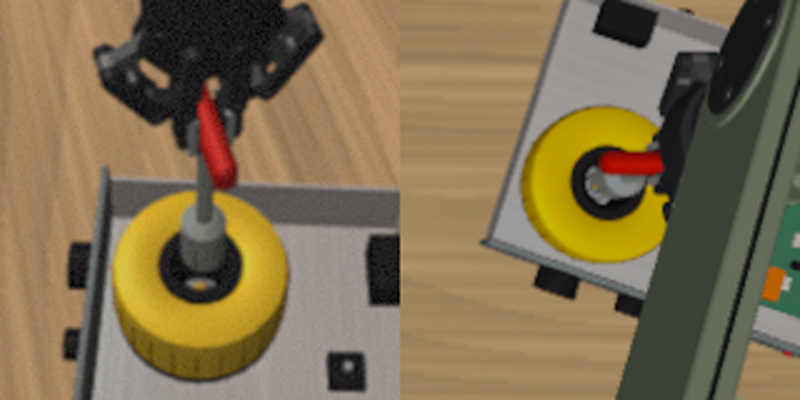

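The side view shows the socket bottom at crop (203,262), over the black mouth centred at about (200,265). That is within about 1 mm sideways. Lowering with force guards.

```bash
python3 - <<'E'
from h import *
W=[481.0,-100.8]
def st(l):
    s=sensors.read_state();print(l,round(s["t"],2),s["eef_pos"].round(1),s["force"].round(1),s["wrist_torque"].round(3),round(s["q"][5],3));return s
print(ctrl.move_l([*W,205],vel=60,threshold=8));s=st("in")
if s["eef_pos"][2]<212:
    for k in range(14):
        hit=ctrl.move_l([*W,184],vel=30,threshold=6);s=st((k,hit))
        if s["eef_pos"][2]<189:break
        ctrl.move_l([*W,s["eef_pos"][2]+1.0],rot=rz(np.radians(90-6*(k+1))),vel=20)
E
```

```text
False
in 10.52 [ 481.4 -100.9  205.5] [ 0.5 -0.1 -2.2] [ 0.023 -0.009  0.002] -0.383
(0, True) 11.07 [ 480.8 -101.1  188.5] [ 1.  -0.9 -0.5] [-0.173 -0.21   0.09 ] -0.383
```

```bash
cat >> h.py <<'E'
def st(l=""):
    s=sensors.read_state();print(l,round(s["t"],2),s["eef_pos"].round(1),s["force"].round(1),s["wrist_torque"].round(3),round(s["q"][5],3),flush=True);return s
E
python3 - <<'E'
from h import *
W=[481.0,-100.8]
s=st("now")
for k in range(6):
    hit=ctrl.move_l([*W,182],vel=15,threshold=9);s=st((k,hit))
    if s["eef_pos"][2]<185.5:break
    ctrl.move_l([*W,s["eef_pos"][2]+0.5],rot=rz(np.radians(90-3*(k+1))),vel=10);st("rot")
E
```

```text
now 11.07 [ 480.8 -101.1  188.5] [ 1.  -0.9 -0.5] [-0.173 -0.21   0.09 ] -0.383
(0, True) 11.37 [ 481.1 -101.3  186.8] [ 1.2 -0.2  1.5] [-0.06   0.001  0.108] -0.383
rot 11.62 [ 480.8 -100.9  186.8] [ 0.2 -1.5 -2.7] [-0.378 -0.191  0.013] -0.332
(1, True) 11.86 [ 481.1 -101.3  186.3] [0.  0.4 3.2] [-0.134  0.187  0.092] -0.331
rot 12.13 [ 480.8 -100.9  186.5] [-0.5 -1.4 -2.1] [-0.46  -0.086  0.057] -0.279
(2, True) 12.37 [ 481.1 -101.2  186. ] [-1.2 -0.3  2.7] [-0.068  0.179  0.07 ] -0.279
rot 12.66 [ 480.8 -100.9  186.2] [ 0.2 -2.  -2.7] [-0.478 -0.066  0.038] -0.227
(3, True) 12.88 [ 481.1 -101.2  185.7] [ 0.  -0.3  3.4] [-0.131  0.184  0.081] -0.227
rot 13.18 [ 480.8 -100.8  185.8] [ 0.6 -1.7 -2.9] [-0.508 -0.092  0.068] -0.175
(4, True) 13.39 [ 481.1 -101.2  185.5] [-0.4  0.4  3.1] [-0.187  0.177  0.085] -0.174
```

```bash
python3 - <<'E'
from h import *
W=[481.0,-100.8]
hit=ctrl.move_l([*W,181.5],vel=10,threshold=18);s=st(("seat",hit))
z=s["eef_pos"][2]+.3;y0=np.arctan2(s["eef_rot"][1,0],s["eef_rot"][0,0])
ctrl.move_l([*W,z],vel=10);s=st("relax")
q=ctrl.solve_ik([*W,z],rz(y0));q=np.array(q);q0=q[5]
for k in range(20):
    q[5]+=.1;
    if q[5]>2.75:break
    ctrl.set_joints(q);s=st(k)
    if abs(s["wrist_torque"][2])>.5:break
E
```

```text
('seat', False) 13.87 [ 481.8 -101.3  184.4] [-3.1 -0.9 14.4] [0.005 1.049 0.121] -0.173
relax 14.33 [ 481.  -100.9  184.5] [ 0.3 -1.8 -0.1] [-0.382 -0.092  0.088] -0.173
0 14.58 [ 480.9 -100.9  184.5] [ 0.6 -1.2 -0.2] [-0.436 -0.059 -0.046] -0.077
1 14.83 [ 480.9 -100.8  184.5] [ 0.3 -1.2 -0.5] [-0.507 -0.041 -0.046] 0.022
2 15.08 [ 480.9 -100.8  184.5] [ 0.3 -2.4 -1.4] [-0.514 -0.067 -0.05 ] 0.121
3 15.33 [ 480.9 -100.8  184.5] [ 0.  -1.7 -1.5] [-0.523 -0.035 -0.038] 0.221
4 15.58 [ 480.9 -100.7  184.5] [ 0.2 -1.8 -2.9] [-0.551  0.002 -0.033] 0.321
5 15.83 [ 480.9 -100.7  184.5] [-0.8 -1.1 -2.2] [-0.468 -0.137 -0.064] 0.421
6 16.08 [ 480.8 -100.7  184.5] [ 0.7 -1.  -3.3] [-0.48  -0.063 -0.032] 0.521
7 16.33 [ 480.9 -100.7  184.5] [ 0.2 -1.9 -1.9] [-0.444 -0.025 -0.07 ] 0.621
8 16.58 [ 480.8 -100.8  184.5] [ 0.1 -1.7 -0.7] [-0.461 -0.021  0.314] 0.721
9 16.83 [ 480.8 -100.7  184.5] [ 0.5 -0.9 -0.8] [-0.523 -0.049  0.136] 0.821
10 17.08 [ 480.9 -100.7  184.6] [-0.  -1.5 -3.1] [-0.43   0.05  -0.089] 0.921
11 17.33 [ 481.  -100.7  184.8] [-0.4 -0.5 -2.7] [-0.25   0.057  0.083] 1.021
12 17.58 [ 481.  -100.5  184.7] [-0.5  0.9 -2.6] [-0.066  0.035 -0.044] 1.121
13 17.83 [ 481.  -100.7  184.7] [ 0.4 -0.4 -1.6] [-0.12   0.067  0.025] 1.221
14 18.08 [ 481.  -100.8  184.7] [ 1.3 -0.7 -1.4] [-0.24   0.07  -0.011] 1.321
15 18.33 [ 481.  -100.8  184.7] [ 1.1 -1.  -2.6] [-0.261  0.022 -0.054] 1.421
16 18.58 [ 481.  -100.8  184.7] [-0.2 -0.5 -2. ] [-0.193  0.036 -0.02 ] 1.521
17 18.83 [ 481.1 -100.8  184.7] [ 0.3 -0.9 -1.9] [-0.152 -0.001 -0.066] 1.621
18 19.08 [ 481.1 -100.8  184.7] [-0.6 -0.5 -1.3] [-0.209  0.053 -0.024] 1.721
19 19.33 [ 481.1 -100.8  184.8] [-0.5 -0.  -1.5] [-0.177  0.088 -0.12 ] 1.821
```

```bash
python3 - <<'E'
from h import *
s=st();print(s["grip_width"])
T=s["eef_pos"];y=np.arctan2(s["eef_rot"][1,0],s["eef_rot"][0,0]);print("tool yaw",np.degrees(y))
for n in("side","top"):
    p,d=optics.grab_frame(n);cv2.imwrite(f"pics/{n}3.png",p[:,:,::-1])
    u=np.array([np.cos(y),np.sin(y),0]);c=T-[0,0,7.5]
    print(n,"ends",proj(n,[c+45*u,c-45*u,c]))
    b=(242,150,442,330) if n=="side" else (330,160,480,300)
    m=box(hsv(p,*COL["red"]),*b);P,uv=pts(n,m,d);print(m.sum(),bar(P[P[:,2]>120]) if len(P)>5 else "",np.percentile(P[:,2],[5,50,95,99]) if len(P)>5 else "")
p=cv2.imread("pics/side3.png")[170:350,232:412];q=cv2.imread("pics/top3.png")[150:330,307:487]
cv2.imwrite("pics/w3.png",cv2.resize(np.hstack([p,q]),(800,400),interpolation=2))
E
```

```text
19.33 [ 481.1 -100.8  184.8] [-0.5 -0.  -1.5] [-0.177  0.088 -0.12 ] 1.821
14.826752738331095
tool yaw -36.29481258726114
side ends [[348.79531259 274.52657235]
 [298.1276436  258.38803391]
 [323.08430839 266.36215854]]
296 (array([ 477.78314209, -105.51952362]), [26.735652923583984, 86.45397186279297], np.float32(-37.988827)) [177.01364954 186.36592792 188.95466654 209.80658   ]
top ends [[425.59408966 210.10984343]
 [398.583975   248.35614469]
 [412.19109903 229.06728172]]
164 (array([460.51965332, -82.51063538]), [23.56146240234375, 30.390779495239258], np.float32(-61.17097)) [175.78753394 186.11592527 188.89348483 252.23913604]
```

View pics/w3.png

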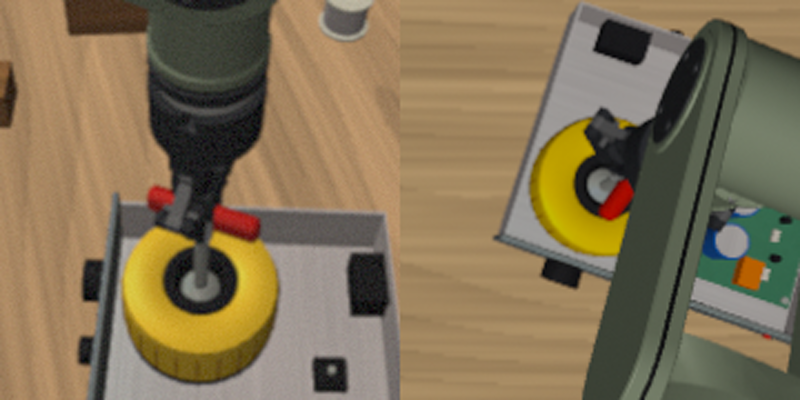

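The picture shows the driver fully down: bar top about 189, so the tip is at about 18, on the washer. The bar is still aligned with the jaws, yaw -38° against the tool's -36°. But 2.0 rad of turning without a clear stop is more than the nut's range allows, so something may have slipped. I'll probe in fine steps.

```bash
python3 - <<'E'
from h import *
s=sensors.read_state();q=np.array(ctrl.solve_ik([481.1,-100.8,184.6],rz(np.arctan2(s["eef_rot"][1,0],s["eef_rot"][0,0]))))
for k in range(16):
    q[5]+=.04;ctrl.set_joints(q);s=sensors.read_state();print(round(s["t"],2),round(s["q"][5],3),s["wrist_torque"].round(3),s["tau"][5].round(3),s["force"].round(1),s["grip_width"].round(2),s["eef_pos"].round(1),flush=True)
    if abs(s["wrist_torque"][2])>.5:break
E
```

```text
Traceback (most recent call last):
AttributeError: 'float' object has no attribute 'round'
```

```bash
python3 - <<'E'
from h import *
s=sensors.read_state();q=np.array(ctrl.solve_ik([481.1,-100.8,184.6],rz(np.arctan2(s["eef_rot"][1,0],s["eef_rot"][0,0]))))
for k in range(16):
    q[5]+=.04;ctrl.set_joints(q);s=sensors.read_state();print(round(s["t"],2),round(s["q"][5],3),s["wrist_torque"].round(3),np.round(s["tau"][5],3),s["force"].round(1),round(s["grip_width"],2),s["eef_pos"].round(1),flush=True)
    if abs(s["wrist_torque"][2])>.5:break
E
```

```text
19.93 1.898 [-0.152  0.146  0.306] 0.345 [-0.4 -0.6  0.1] 14.59 [ 481.2 -100.8  184.8]
20.18 1.939 [-0.177  0.033 -0.118] -0.073 [ 0.7 -0.8 -1.4] 14.56 [ 481.2 -100.8  184.5]
20.43 1.979 [-0.157 -0.062 -0.076] -0.054 [-0.2 -1.  -1.5] 14.63 [ 481.1 -100.8  184.5]
20.68 2.019 [-0.17  -0.135  0.006] -0.004 [ 0.7 -1.2 -2.4] 14.26 [ 481.1 -100.8  184.5]
20.93 2.059 [-0.094 -0.086 -0.017] 0.029 [ 0.7 -0.1 -2. ] 14.51 [ 481.  -100.7  184.5]
21.18 2.099 [-0.137  0.017 -0.033] 0.036 [-0.1 -0.1 -2.2] 14.54 [ 481.  -100.7  184.5]
21.43 2.139 [-0.012 -0.018  0.113] 0.037 [-0.   1.1 -2.8] 14.9 [ 481.  -100.7  184.5]
21.68 2.179 [ 0.022 -0.039  0.005] 0.032 [-0.4 -0.9 -2.1] 15.03 [ 481.1 -100.7  184.6]
21.93 2.219 [ 0.002 -0.028 -0.007] 0.036 [ 0.1 -0.3 -2.6] 14.76 [ 481.1 -100.8  184.6]
22.18 2.259 [-0.002 -0.019  0.02 ] 0.04 [-0.6  0.3 -3.4] 15.31 [ 481.2 -100.8  184.6]
22.43 2.299 [-0.105 -0.101 -0.045] 0.024 [-0.2 -0.5 -2.4] 14.31 [ 481.2 -100.9  184.7]
22.68 2.339 [-0.118 -0.04   0.01 ] 0.077 [-0.1 -0.2 -3. ] 14.5 [ 481.2 -100.8  184.6]
22.93 2.379 [-0.154 -0.16   0.043] 0.079 [ 1.1 -0.2 -2.4] 14.76 [ 481.2 -100.9  184.7]
23.18 2.419 [-0.094 -0.165  0.056] 0.079 [-0.4 -1.  -2.6] 15.06 [ 481.2 -100.8  184.6]
23.43 2.459 [-0.083 -0.122  0.051] 0.079 [ 1.  -0.5 -2.5] 14.86 [ 481.1 -100.8  184.6]
23.68 2.499 [-0.136 -0.197  0.084] 0.08 [ 0.5 -0.5 -2.3] 14.38 [ 481.2 -100.8  184.6]
```

```bash
cat > turn.py <<'E'
from h import *
def turn(step,n,lim):
    s=sensors.read_state();q=np.array(s["q"])
    q=np.array(ctrl.solve_ik([481.1,-100.8,184.6],rz(np.arctan2(s["eef_rot"][1,0],s["eef_rot"][0,0]))))
    for k in range(n):
        q[5]+=step;ctrl.set_joints(q);s=sensors.read_state()
        print(round(s["t"],2),round(s["q"][5],3),s["wrist_torque"].round(3),np.round(s["tau"][5],3),round(s["eef_pos"][2],1),flush=True)
        if s["wrist_torque"][2]>lim:return True
E
python3 - <<'E'
from turn import *
W=[481.1,-100.8]
s=sensors.read_state();y=np.arctan2(s["eef_rot"][1,0],s["eef_rot"][0,0])
ctrl.move_l([*W,206],vel=60);st("up")
q=np.array(ctrl.solve_ik([*W,206],rz(y)));q[5]-=2*np.pi/3;ctrl.set_joints(q);st("rewound")
hit=ctrl.move_l([*W,184.6],vel=35,threshold=8);s=st(("down",hit))
if s["eef_pos"][2]<189: turn(.04,9,.25)
E
```

```text
up 24.19 [ 481.2 -100.8  206.7] [ 0.2  0.5 -2.3] [ 0.043 -0.009  0.039] 2.5
rewound 26.01 [ 481.  -100.8  205.9] [-0.2  0.1 -1.6] [ 0.038  0.024 -0.011] 0.405
('down', False) 26.77 [ 481.1 -100.9  184.5] [ 0.1 -0.9 -1.1] [-0.275  0.119  0.055] 0.404
27.02 0.443 [-0.343  0.05   0.022] 0.079 184.5
27.27 0.483 [-0.381  0.172  0.044] 0.081 184.5
27.52 0.523 [-0.319  0.121  0.093] 0.082 184.5
27.77 0.563 [-0.339  0.1    0.185] 0.144 184.5
28.02 0.603 [-0.364  0.08   0.167] 0.217 184.5
28.27 0.643 [-0.42   0.106  0.257] 0.349 184.5
```

Clear signal now: torque sits at 0.08, then climbs steadily to 0.35 Nm over 0.12 rad. That is well above the nut's 0.12 Nm friction, so the nut is at its stop. The earlier spikes 60° apart were the socket riding over the stopped nut. Two more small steps to confirm, then lift off.

```bash
python3 - <<'E'
from turn import *
turn(.03,4,.45)
s=sensors.read_state();y=np.arctan2(s["eef_rot"][1,0],s["eef_rot"][0,0])
q=np.array(s["q"]);q[5]-=.12;ctrl.set_joints(q);st("backed within play")
W=[481.1,-100.8]
ctrl.move_l([*W,300],vel=110);st("up")
H=[628.0,277.3]
ctrl.move_ptp([*H,290],rz(np.radians(76)));ctrl.move_l([*H,252],vel=100);s=st("above hole")
T=s["eef_pos"]
p,d=optics.grab_frame("side");cv2.imwrite("pics/side4.png",p[:,:,::-1])
print(proj("side",[T-[0,0,167.5],[628.3,277.6,70]]))
cv2.imwrite("pics/s4.png",cv2.resize(p[80:200,250:430,::-1],(720,480),interpolation=2))
E
```

```text
28.52 0.672 [-0.403  0.096  0.043] 0.078 184.5
28.77 0.702 [-0.349  0.081 -0.165] -0.099 184.5
29.02 0.731 [-0.353  0.131  0.217] 0.248 184.6
29.27 0.762 [-0.437  0.068  0.037] 0.048 184.4
backed within play 29.52 [ 480.9 -100.9  184.5] [-0.8 -0.7 -1.8] [-0.338  0.121  0.456] 0.643
up 30.72 [ 480.6 -100.5  299. ] [-0.6  1.  -3. ] [ 0.043  0.018 -0.   ] 0.642
above hole 32.75 [627.9 276.8 251.6] [-0.5 -1.3 -1.8] [-0.029 -0.015  0.028] 0.534
[[335.25171711 151.23504042]
 [335.05468046 155.1525258 ]]
```

View pics/s4.png

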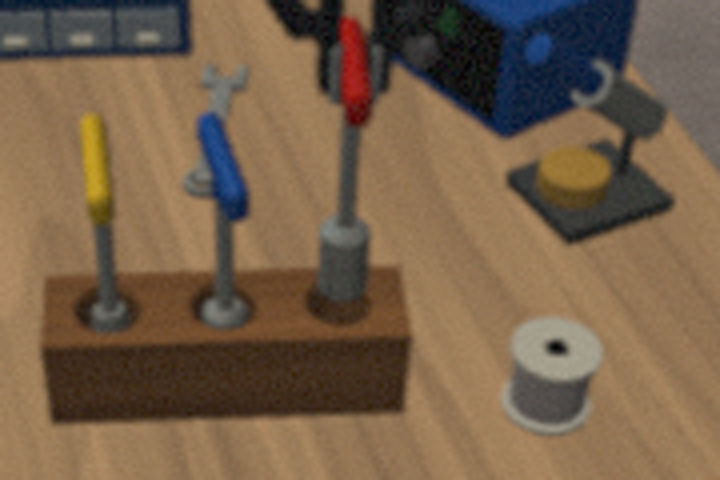

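The socket hangs right over the empty hole: socket bottom about (335.5,152), hole about (335,155), as predicted. Before placing I compare the nut before and after in the free top view, and check the bar's yaw in the hand.

```bash
python3 - <<'E'
from h import *
W=np.array([481.3,-100.8]);out=[]
new=np.mean([optics.grab_frame("top")[0].astype(float) for _ in range(8)],0);old=np.load("pics/top0.npz")["p"].astype(float)
g=np.arange(-20,20,.1);X,Y=np.meshgrid(g,g)
uv=proj("top",np.c_[W[0]-Y.ravel(),W[1]-X.ravel(),np.full(X.size,31.)]).astype(np.float32).reshape(*X.shape,2)
for a in(old,new):
    im=cv2.remap(a.astype(np.float32),uv[...,0],uv[...,1],cv2.INTER_CUBIC)
    im=np.clip((im-60)*1.9,0,255).astype(np.uint8)[:,:,::-1];out.append(im)
cv2.imwrite("pics/nut2.png",np.hstack(out))
p=cv2.imread("pics/side4.png")[:,:,::-1];_,d=optics.grab_frame("side")
m=box(hsv(p,*COL["red"]),325,80,350,125);P,_=pts("side",m,d);P=P[P[:,2]>225];print(bar(P),np.percentile(P[:,2],95));st()
E
```

```text
(array([624.81359863, 276.36520386]), [17.78038215637207, 83.85350036621094], np.float32(75.81131)) 256.8191148808834
 33.25 [628.  277.4 252.2] [-0.7  0.  -2.9] [-0.024  0.02   0.024] 0.534
```

View pics/nut2.png

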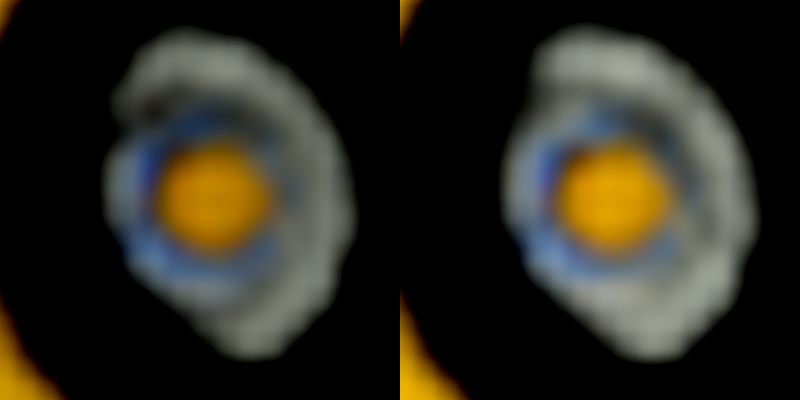

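Bar yaw is 75.8° against the tool's 76°, so nothing slipped in the hand. The nut's facets differ between the left and right images (dark side face now near (670,150)), so the nut did turn. Placing the driver.

```bash
python3 - <<'E'
from h import *
H=[628.0,277.3]
print(ctrl.move_l([*H,196],vel=60,threshold=8));s=st("in")
if s["eef_pos"][2]<200:
    print(ctrl.move_l([*H,185.5],vel=15,threshold=5));s=st("floor")
    if s["eef_pos"][2]<190.5:
        ctrl.gripper_to(40);st("open")
        ctrl.move_l([*H,260],vel=110);s=st("clear")
        ctrl.move_l([500,150,330],vel=300)
        ctrl.hold(.3)
        for n in("side","top"):
            p,d=optics.grab_frame(n);cv2.imwrite(f"pics/{n}5.png",p[:,:,::-1])
            b=(325,90,352,145) if n=="side" else (180,130,250,168)
            P,_=pts(n,box(hsv(p,*COL["red"]),*b),d);P=P[P[:,2]>170];print(n,bar(P) if len(P)>5 else None,np.percentile(P[:,2],[50,95]) if len(P)>5 else "")
        p=cv2.imread("pics/side5.png")[80:200,230:410];cv2.imwrite("pics/s5.png",cv2.resize(p,(720,480),interpolation=2))
        st()
E
```

```text
False
in 34.33 [628.5 277.4 196.7] [-0.2  0.3 -2.7] [ 0.022  0.02  -0.032] 0.534
True
floor 34.9 [628.  277.2 187.5] [-0.6 -1.5  4.9] [ 0.004  0.021 -0.001] 0.534
open 35.27 [626.3 276.8 184.7] [-0.8 -0.  -0.1] [ 0.009  0.005 -0.027] 0.534
clear 36.09 [627.5 277.2 259.1] [ 0.2  0.5 -1.3] [ 0.013 -0.027  0.01 ] 0.534
side (array([626.64355469, 276.10528564]), [12.571669578552246, 87.98020935058594], np.float32(75.39982)) [189.70449328 192.05619802]Traceback (most recent call last):
  File "<stdin>", line 14, in <module>
  File "h.py", line 10, in pts
    c=optics.camera_params(n);v,u=np.nonzero(mask&(d>0));s=und(n,np.c_[u,v])
                                                           ~~~^^^^^^^^^^^^^^
  File "h.py", line 5, in und
    return cv2.undistortPoints(np.float64(uv).reshape(-1,1,2),K,np.array([c["k1"],0,0,0.])).reshape(-1,2)
           ~~~~~~~~~~~~~~~~~~~^^^^^^^^^^^^^^^^^^^^^^^^^^^^^^^^^^^^^^^^^^^^^^^^^^^^^^^^^^^^^
cv2.error: OpenCV(4.12.0) /io/opencv/modules/calib3d/src/undistort.dispatch.cpp:347: error: (-215:Assertion failed) CV_IS_MAT(_src) && CV_IS_MAT(_dst) && (_src->rows == 1 || _src->cols == 1) && (_dst->rows == 1 || _dst->cols == 1) && _src->cols + _src->rows - 1 == _dst->rows + _dst->cols - 1 && (CV_MAT_TYPE(_src->type) == CV_32FC2 || CV_MAT_TYPE(_src->type) == CV_64FC2) && (CV_MAT_TYPE(_dst->type) == CV_32FC2 || CV_MAT_TYPE(_dst->type) == CV_64FC2) in function 'cvUndistortPointsInternal'
```

View pics/side5.png

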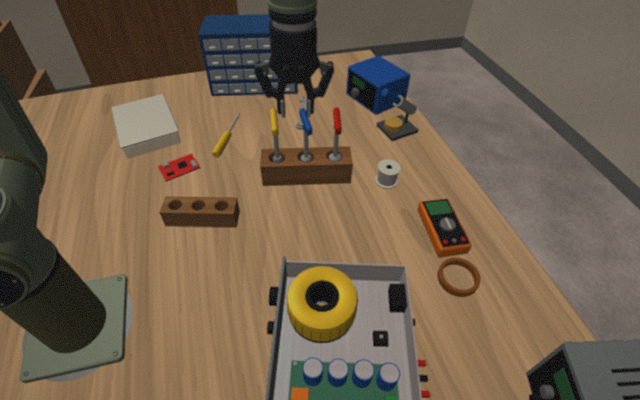

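The red driver stands upright in its hole at (337,135), the gripper is clear, and the other items are where they started. Handing in.

```bash
python3 -c "
from h import *
st();ctrl.finish_job()"
```

```text
37.28 [500.2 150.4 329.4] [ 0.4  0.7 -0.2] [ 0.03   0.039 -0.033] 0.37
the job is handed in; nothing more can be done
```

The nut should be at its stop and the red driver is back in its hole, but I could not read the nut's angle directly. I handed in at 37.3 s of the 51 s allowed.

**Nut:** I seated the socket fully, with the bar's top at 189 mm against 188 mm expected. I turned it clockwise about 2.9 rad; the nut needed at most 1.5.
- **Supporting the stop:** torque rose to 0.3–0.46 Nm, against 0.12 Nm of friction, and the nut's facets look different before and after.
- **Against a clean stop:** the torque peaks were short and uneven. Between them the driver kept turning, so the socket probably rode over the stopped nut. The last fine steps also varied, from -0.17 to +0.22 Nm. The reading was +0.46 Nm after I turned back 0.12 rad, where I expected about zero.

**Driver:** It touched the hole's floor at 4.9 N. Measured afterwards, the bar's top was at 192 mm, the same as at the start, with yaw 75.4° and its centre within about 1 mm of where it began. The top-view repeat of this check failed because no red was visible there, probably hidden by the arm.

**Other items:** The last side picture shows the other drivers, multimeter, reel and tape in place, with the gripper clear. I judged this by eye and did not measure it.

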